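# Raise the bay barrier and push the beaker in

## Task

Push the counterweighted barrier arm up from underneath until it tips past its balance point and stays raised by itself. Then, with the arm up, push the beaker that stands in front of the bay along the bench, without lifting it or tipping it over, into the bay until it stands against the back stop. Leave the other glassware and bottles where they are.

Things in the scene. Friction and masses are not known exactly. Their poses are not given: they have to be found in the camera images.
- barrier: Fixed loading bay: three aluminium kerbs (18 mm high, 10 mm thick) round a patch of bare bench, its mouth closed by the barrier arm. Origin on the bench, mid-mouth, below the lowered arm; x points into the bay, y left, z up; may be yawed. Side kerbs at x = 5..90 mm, inner faces y = +-55 mm; back stop's face at x = 80 mm. Slim saddle post at x = 2, y = -61 mm, 72 mm high, carries the arm.
- barrier_arm (a joint): Angle of the barrier arm (rad): 0 = lowered, level across the mouth; grows as its free end rises; 1.52 = raised, on its stop. Balance point near 0.75: below it the arm falls shut, above it it swings on to the stop by itself. 0.4 to 0.8 N upward at the push point lifts it. It is hinged at the left, with a round counterweight (38 mm across) on a stalk, 30 mm to +y of and 52 mm above the pivot.
- barrier_pivot (a point): The arm's pivot (axis along the bay's x), 70 mm above the bench, at x = 0, y = +115 mm in the bay's frame, in a pedestal 81 mm high with a 60 x 46 mm foot.
- barrier_push (a point): Point on the underside of the arm, 215 mm from the pivot; moves with it. The arm is a steel bar 10 mm wide, 12 mm high, running to 240 mm from the pivot in the bay's -y direction, underside 64 mm above the bench when lowered; its last 60 mm jut out past the bay's right kerb, with clear bench below and in front.
- beaker: The glass beaker to be pushed in: 56 mm across (60 mm over the spout), 71 mm high, about 0.06 kg, hollow, standing upright before the mouth of the bay; the larger of the two beakers beside the bay. Origin at the centre of its underside, z up.
- bay_seat (a point): Point on the bench where the beaker's centre comes when it stands against the back stop: 50 mm inside the mouth, on the bay's middle line.
- small_beaker: Bystander: smaller glass beaker, 50 mm across, 59 mm high, beside the bay's left kerb, behind the pivot pedestal. Origin under its centre.
- amber_bottle: Bystander: amber bottle, 69 mm across, 142 mm high, left of the bay. Origin under its centre.
- stopper: Bystander: grey rubber stopper, 28 mm across, 22 mm high, left of the beaker. Origin under its centre.
- cap: Bystander: loose round screw cap, 49 mm across, 14 mm high, left of the pivot pedestal. Origin under its centre.
- flask: Bystander: small conical flask, 68 mm across, 127 mm high, on the left of the bench. Origin under its centre.
- white_bottle: Bystander: white plastic bottle, 52 mm across, 113 mm high, on the left of the bench. Origin under its centre.
- stand_ring (a point): Furniture to steer clear of: centre of the support ring (74 mm across, 8 mm thick, level, 150 mm above the bench) of the retort stand, left in front of the bay. A 9 mm bar runs from the ring in +y to the stand's upright rod (12 mm thick, 520 mm high), which stands 153 mm to +y of the ring's centre.
Mind the look-alikes: they are no part of the job. Leave any green or purple look-alike of the beaker alone.

How it is judged:
On the way, in this order (a step that is already met when the one before it is completed fails the run):
1. the barrier arm is up past its balance point and against its stop (value of joint barrier_arm above 1.35 rad), for 0.3 s.
2. the beaker stands in the bay against the back stop (x of beaker in the frame of barrier between 0.04 and 0.065 m and y of beaker in the frame of barrier between -0.035 and 0.035 m), for 0.2 s.
At the end, for the whole second after the job is handed in: The arm stays up by itself (above 1.35 rad), and the beaker stands upright and still on the bench inside the bay, its centre at least 40 mm inside the mouth (within about 10 mm of the back stop) and between the side kerbs (all of step 2 and value of joint barrier_arm above 1.35 rad and height (world z) of beaker below 0.005 m and angle between beaker's own z axis and vertical below 0.08 rad and linear speed of beaker below 0.02 m/s); the robot touches nothing.
It fails at once if the beaker is lifted off the bench (10 mm) instead of pushed (height (world z) of beaker above 0.01 m).
It fails at once if the beaker is tipped (angle between beaker's own z axis and vertical above 0.35 rad).
It fails at once if the beaker is pushed in before the arm is up (value of joint barrier_arm below 0.8 rad and x of beaker in the frame of barrier above 0 m).
It fails at once if a bystander is displaced by more than 20 mm (distance of any of small_beaker, amber_bottle, stopper, cap, flask, white_bottle from where it was at the start of the episode above 0.02 m).
It also fails if it takes over 51 s, if anything falls off the work surface, if the arm or the gripper's body presses on something with over 40 N, if the wrist force passes 120 N, or if a joint passes its speed limit or range.

## Robot

A 7-joint arm with a two-finger parallel gripper is mounted at the origin on the work surface; the furniture and walls round the work are solid. World frame = base frame: x ahead of the robot, y to its left, z up, the work surface at z = 0. Lengths are in m, angles in rad, forces in N, time in s.
With the tool pointing down it reaches from about 0.4 to 0.875 m from the base axis. Payload 19.3 kg.
Tool frame: the origin (TCP) lies at the very end of the fingers, on their centre line; the grasp point (between the pads) lies 19 mm behind it; z points along the fingers, y is the direction in which the jaws open and shut (so a half turn about z gives the same grasp; the last joint's range is limited). The gripper opens to 85 mm and grips with 20 to 120 N. Pads are 22 mm wide; open, the fingers measure 114 mm over their backs; the gripper's body (76 mm by 85 mm) begins 54 mm behind the grasp point. The pads swing forward as they close: fully open they stand 13 mm farther back than shut.
Start: joints at [1.033, 0.521, -0.036, 1.599, 0.021, 1.021, -0.113], TCP at [0.282, -0.558, 0.231] pointing down, gripper open.
Joint ranges: [-2.91, 2.91], [-0.3, 2.13], [-1.5, 1.42], [0.17, 2.43], [-1.26, 4.41], [0.16, 1.93], [-2.52, 2.52]. Speed limits (rad/s): [1.89, 1.89, 2.39, 2.39, 3.01, 3.01, 3.01].

## Interface

Orientations are given as [roll, pitch, yaw] about the fixed x, y, z axes, in that order (R = Rz(yaw) Ry(pitch) Rx(roll)).
In Python, from workcell import bot, grab_frame, calibration, workorder gives the robot as it stands.
- The arm moves only by the tool move_arm, never from a script. Its arguments are lists of equal length, an entry for each row: "jaw": the closure in counts, from 0 (fully open) to 255 (shut); "dp": the shift along the tool's x, y, z in units of 800 mm (1.0 is 800 mm), a list of three; "rotation": the turn, a rotation vector about the tool's x, y, z in units of pi rad (1.0 is pi rad), a list of three. In form: {"jaw": [jaw, ...], "dp": [[dx, dy, dz], ...], "rotation": [[rx, ry, rz], ...]}. A call has 1 to 10 rows; each row shifts and turns the commanded pose from where the row before left it, along the tool's axes as they then stand; what a row does not reach is not made up. A row lasts 1/8 s, in which the tool goes at most 62.5 mm and 10.7 degrees, less where a joint would pass 70% of its speed; a pose out of reach is approached as far as the arm can. A call with a number of a shift or a turn outside -1 to 1 is refused whole. A call with a gripper value outside its range is refused whole. The fingers move at their own pace and stop on an object; "squeeze" is the grip in N (left out, the last holds). Time passes only in rows, so rows that do not move let the fingers close. It gives the time, the measured TCP pose, the force and the opening at its end, in the units of the state.
- bot.observe(): the state, without advancing time (a new reading comes with each control period).
- grab_frame(name): name is "scene" or "top" or "wrist"; returns the picture (400x640x3 uint8, blue, green, red); there is no depth.
- calibration(name): a dict with "camera_matrix" (3x3 intrinsics, pixels), "T" (4x4, takes a point from camera to world coordinates). Camera axes: x right, y down, z forward; pixel columns grow to the right and rows downward; lengths in m; the calibration is good to about 2 mm. A picture is of the moment at which its call begins: read the wrist's pose just before it. calibration takes no time and is no camera call; for the wrist camera it gives the pose at the moment of the call.
- workorder.job_done(): hands the job in, once; it reports no verdict.
The state is a dict: "clock": time; "qpos": joint angles; "qd": joint speeds; "joint_efforts": joint torques, N m; "position": TCP position; "tool_rot": TCP orientation; "force": force on the tool from outside, world axes, zero at the start; "moment": the same for the moment, N m; "grip_width": finger opening in m.
Only numpy, scipy, OpenCV 4.12 (cv2) and the standard library are available. Lean on these libraries where they do the work, as an engineer would, in place of code of your own. Each camera call takes 0.05 s, during which the arm holds its last target. There are 200 camera calls.

## Working session

There is one attempt and no reset: what is moved stays moved. The work goes in short steps, Python scripts to look and compute and a tool call to move; the robot and the scene stay as the last step left them, time stands still between calls to the robot, and variables do not carry over. Pictures are saved under pics/ and viewed, about 8 in all and at most 12, crops included, and the job is handed in when it is done.

Besides the shell and the picture viewer there is one more tool, called after "Emit:" in YAML: its name, and indented under it one key for each argument. move_arm: Moves the arm, as the interface text tells. Shifts and turns lie within -1 to 1; 1 stands for 800 mm of shift or pi rad of turn. Its arguments: {"type":"object","properties":{"jaw":{"type":"array","items":{"type":"number"}},"dp":{"type":"array","items":{"type":"array","items":{"type":"number","minimum":-1,"maximum":1}}},"rotation":{"type":"array","items":{"type":"array","items":{"type":"number","minimum":-1,"maximum":1}}},"squeeze":{"type":"number"}},"required":["jaw","dp","rotation"]}

```bash
mkdir -p pics; python3 - <<'E'
from workcell import bot, grab_frame, calibration
import cv2
print(bot.observe())
for n in("top","scene"):
    c=calibration(n); print(n,c["camera_matrix"],c["T"])
    cv2.imwrite(f"pics/{n}0.png",grab_frame(n))
E
```

```text
{'clock': 0.0, 'qpos': array([ 1.03283313,  0.52200401, -0.03633693,  1.59998721,  0.0211937 ,
        1.02108401, -0.11280604]), 'qd': array([ 7.94377866e-04, -6.57997897e-04, -2.61560877e-03, -7.15412780e-04,
        6.83851568e-05,  4.39682140e-04, -1.66718225e-04]), 'joint_efforts': array([-1.54556139e-03, -9.27103615e+01,  1.97929166e+00, -3.69936132e+01,
        1.78805483e-02,  8.16103391e-03, -4.76094692e-05]), 'position': array([ 0.28163552, -0.55758576,  0.2307393 ]), 'tool_rot': array([-3.14049685e+00,  6.73319925e-05,  4.67751808e-01]), 'force': array([ 0.54446368,  0.58410704, -0.65528611]), 'moment': array([-0.00297432, -0.01678987, -0.0446586 ]), 'grip_width': 0.08518117849719387}
top [[373.51244694   0.         313.41279124]
 [  0.         373.51244694 200.64647329]
 [  0.           0.           1.        ]] [[-0.01006847 -0.98674792  0.16194803  0.32406121]
 [-0.99983959  0.01233365  0.01298782  0.03652309]
 [-0.01481312 -0.16179128 -0.98671382  1.05617742]
 [ 0.          0.          0.          1.        ]]
scene [[377.41967103   0.         314.5737431 ]
 [  0.         377.41967103 201.14118308]
 [  0.           0.           1.        ]] [[ 0.95635322  0.206896   -0.20635543  0.68192899]
 [ 0.29168138 -0.71847917  0.6314346  -0.63052979]
 [-0.01762079 -0.66406455 -0.74746758  0.87941063]
 [ 0.          0.          0.          1.        ]]
```

View pics/top0.png

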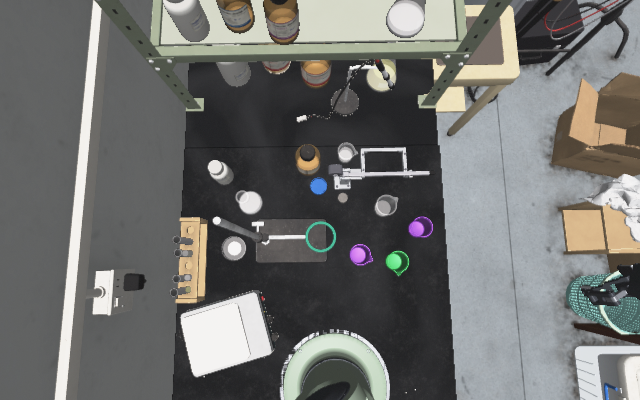

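View pics/scene0.png

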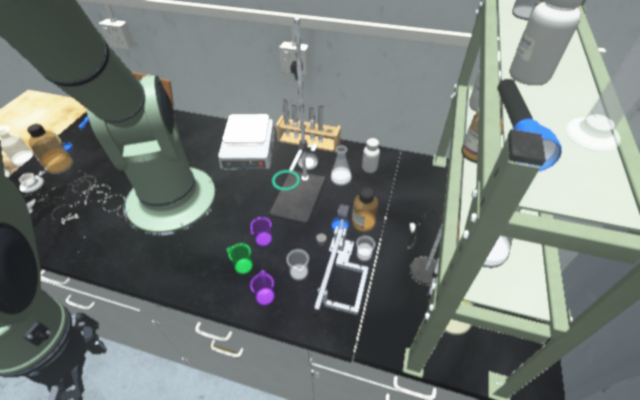

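Candidates for the beaker in the top view: clear glass (386,205), clear small (346,152), purple (419,228) and (361,255), green (397,262). By description it is the clear one at (386,205), in front of the mouth. I'll check it in a crop.

```bash
cat > h.py <<'E'
import numpy as np, cv2
from workcell import bot, grab_frame, calibration
from scipy.spatial.transform import Rotation as R
def ray(n,u,v,z):
    c=calibration(n);T=c["T"];d=T[:3,:3]@np.linalg.solve(c["camera_matrix"],[u,v,1.]);o=T[:3,3]
    return o+d*(z-o[2])/d[2]
def proj(n,p):
    c=calibration(n);T=c["T"];q=c["camera_matrix"]@(T[:3,:3].T@(np.array(p)-T[:3,3]));return q[:2]/q[2]
E
python3 - <<'E'
from h import *
a=cv2.imread("pics/top0.png")[135:285,300:440]
b=cv2.imread("pics/scene0.png")[205:315,220:390]
a=cv2.resize(a,None,fx=4,fy=4,interpolation=cv2.INTER_CUBIC);cv2.imwrite("pics/a.png",a)
b=cv2.resize(b,None,fx=4.5,fy=4.5,interpolation=cv2.INTER_CUBIC);cv2.imwrite("pics/b.png",b)
E
```

```text
(no output)
```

View pics/a.png

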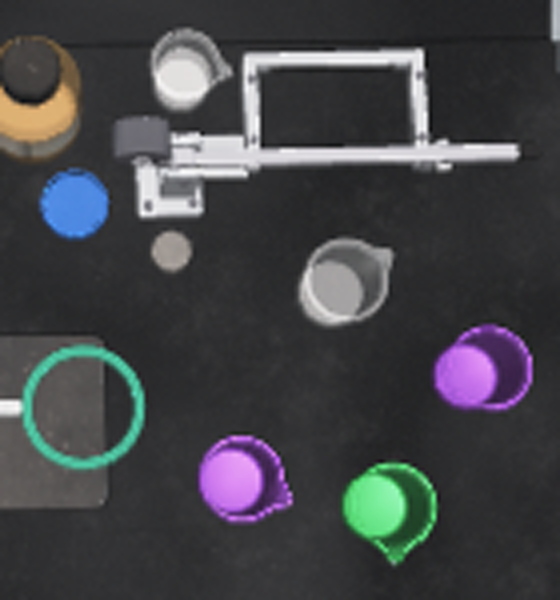

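View pics/b.png

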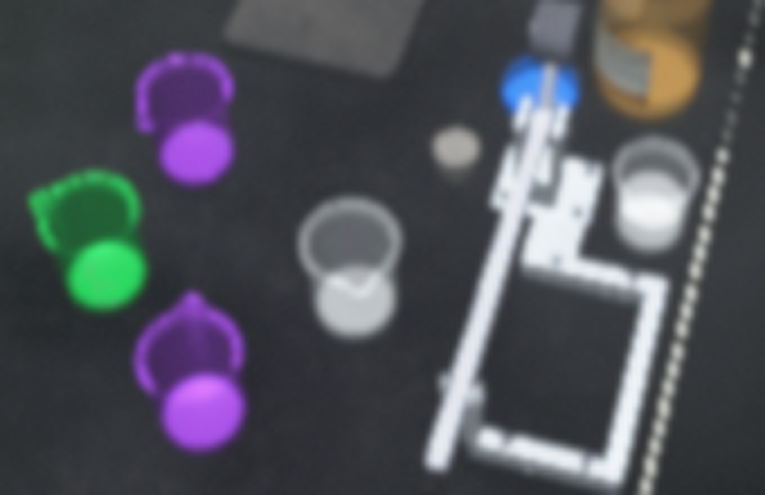

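```bash
python3 - <<'E'
from h import *
np.set_printoptions(precision=4,suppress=True)
A=lambda u,v:((u+.5)/4-.5+300,(v+.5)/4-.5+135)
B=lambda u,v:((u+.5)/4.5-.5+220,(v+.5)/4.5-.5+205)
t=lambda s,u,v,z:print("top",s,ray("top",*A(u,v),z))
s=lambda n,u,v,z:print("sce",n,ray("scene",*B(u,v),z))
t("beaker base",333,292,.003);t("beaker rim",346,282,.071)
s("beaker base",355,300,.003);s("beaker rim",350,243,.071)
t("backL outer",245,55,.018);t("backR outer",424,51,.018)
t("backL inner",258,68,.018);t("backR inner",414,64,.018)
s("backL outer",664,280,.018);s("backR outer",618,485,.018)
t("arm end mid",518,152,.076);s("arm end mid",438,465,.07)
t("arm mid",260,158,.076);s("arm mid",540,125,.076)
t("foot fl",138,215,.006)
for n,u,v in(("purpR",467,377),("purpL",232,482),("green",375,506),("stopper",171,252)):t(n,u,v,.003)
t("ring",83,407,.15); print(bot.observe()["clock"])
print(proj("top",bot.observe()["position"]))
E
```

```text
top beaker base [ 0.4744 -0.1468  0.003 ]
top beaker rim [ 0.4713 -0.1438  0.071 ]
sce beaker base [ 0.4718 -0.1415  0.003 ]
sce beaker rim [ 0.4737 -0.1454  0.071 ]
top backL outer [ 0.6452 -0.0879  0.018 ]
top backR outer [ 0.6463 -0.2164  0.018 ]
top backL inner [ 0.6353 -0.0969  0.018 ]
top backR inner [ 0.6367 -0.2087  0.018 ]
sce backL outer [ 0.645  -0.0861  0.018 ]
sce backR outer [ 0.6473 -0.2182  0.018 ]
top arm end mid [ 0.5572 -0.2615  0.076 ]
sce arm end mid [ 0.5592 -0.2585  0.07  ]
top arm mid [ 0.5554 -0.0888  0.076 ]
sce arm mid [ 0.5562 -0.0394  0.076 ]
top foot fl [ 0.5313 -0.0093  0.006 ]
top purpR [ 0.4129 -0.2383  0.003 ]
top purpL [ 0.3416 -0.0712  0.003 ]
top green [ 0.3241 -0.1698  0.003 ]
top stopper [ 0.5046 -0.0325  0.003 ]
top ring [0.385  0.0325 0.15  ]
0.1
[596.7273 279.115 ]
```

Emit:
move_arm:
  jaw: [255,255,255,255,255,255,255,255]
  dp:
    - [0,0,0]
    - [0,0,0]
    - [0,0,0]
    - [0.05,-0.0375,0]
    - [0.05,-0.0375,0]
    - [0.05,-0.0375,0]
    - [0.05,-0.0375,0]
    - [0.05,-0.0375,0]
  rotation:
    - [0,0,0.0497]
    - [0,0,0.0497]
    - [0,0,0.0496]
    - [0,0,0]
    - [0,0,0]
    - [0,0,0]
    - [0,0,0]
    - [0,0,0]

```text
clock: 1.1
position: [0.4829, -0.4067, 0.2311]
tool_rot: [-3.141, 0.0, -0.0]
force: [0.2, -0.6, -0.4]
grip_width: -0.0003
```

Emit:
move_arm:
  jaw: [255,255,255,255,255,255,255,255]
  dp:
    - [0,0,0]
    - [0,0,0]
    - [0,0,0]
    - [0,0,0]
    - [0,0,0]
    - [0,0,0]
    - [0,0,0]
    - [0,0,0]
  rotation:
    - [0.051,0,0]
    - [0.051,0,0]
    - [0.051,0,0]
    - [0.051,0,0]
    - [0.051,0,0]
    - [0.051,0,0]
    - [0,0,0]
    - [0,0,0]

```text
clock: 2.1
position: [0.4823, -0.4077, 0.2315]
tool_rot: [-2.183, -0.001, -0.0]
force: [0.1, 0.0, 0.3]
grip_width: 0.0001
```

Emit:
move_arm:
  jaw: [255,255,255,255,255,255]
  dp:
    - [0.0188,0.0281,0.0497]
    - [0.0188,0.0281,0.0497]
    - [0.0188,0.0281,0.0497]
    - [0.0188,0.0281,0.0497]
    - [0.0188,0.0281,0.0497]
    - [0,0,0]
  rotation:
    - [0,0,0]
    - [0,0,0]
    - [0,0,0]
    - [0,0,0]
    - [0,0,0]
    - [0,0,0]

```text
clock: 2.85
position: [0.5579, -0.3061, 0.0245]
tool_rot: [-2.18, 0.001, 0.004]
force: [-0.1, 0.4, 0.8]
grip_width: 0.0002
```

```bash
python3 - <<'E'
from h import *
print(bot.observe()["position"],bot.observe()["force"])
a=grab_frame("top")[135:235,330:480]; b=grab_frame("scene")[215:335,250:400]
w=np.hstack([cv2.resize(a,(400,267),interpolation=cv2.INTER_CUBIC),cv2.resize(b,(334,267),interpolation=cv2.INTER_CUBIC)])
cv2.imwrite("pics/c.png",w)
E
```

```text
[ 0.557909   -0.30606449  0.02447793] [-0.10757032  0.39962043  0.8182753 ]
```

View pics/c.png

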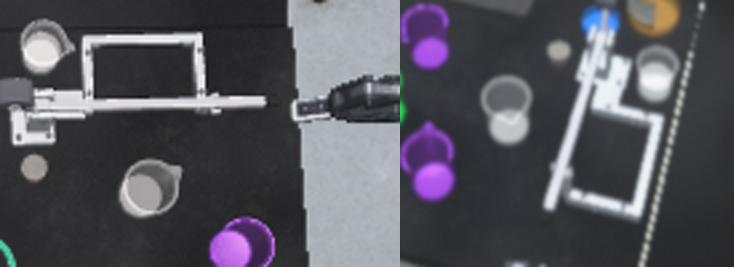

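Emit:
move_arm:
  jaw: [255,255,255,255,255]
  dp:
    - [0,-0.0097,0.0138]
    - [0,-0.0097,0.0138]
    - [0,-0.0097,0.0138]
    - [0,-0.0097,0.0138]
    - [0,0,0]
  rotation:
    - [0,0,0]
    - [0,0,0]
    - [0,0,0]
    - [0,0,0]
    - [0,0,0]

```text
clock: 3.58
position: [0.5572, -0.2555, 0.026]
tool_rot: [-2.182, -0.001, -0.001]
force: [1.0, -3.4, 0.7]
grip_width: -0.0001
```

```bash
python3 - <<'E'
from h import *
print(bot.observe()["position"],bot.observe()["force"])
a=grab_frame("top")[135:235,330:480]; b=grab_frame("scene")[215:335,250:400]
w=np.hstack([cv2.resize(a,(400,267),interpolation=cv2.INTER_CUBIC),cv2.resize(b,(334,267),interpolation=cv2.INTER_CUBIC)])
cv2.imwrite("pics/d.png",w)
E
```

```text
[ 0.55722354 -0.25553277  0.02599431] [ 1.01823623 -3.38050829  0.73408447]
```

View pics/d.png

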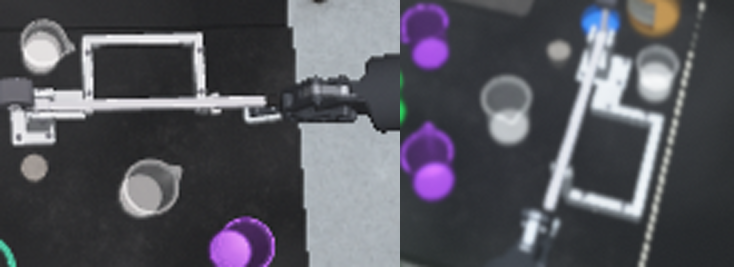

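Emit:
move_arm:
  jaw: [255,255,255,255,255,255,255]
  dp:
    - [0,0.0022,-0.0031]
    - [0,-0.0243,-0.0153]
    - [0,-0.0257,-0.0128]
    - [0,-0.0269,-0.0102]
    - [0,-0.0278,-0.0075]
    - [0,-0.0284,-0.0046]
    - [0,0,0]
  rotation:
    - [0,0,0]
    - [0,0,0]
    - [0,0,0]
    - [0,0,0]
    - [0,0,0]
    - [0,0,0]
    - [0,0,0]

```text
clock: 4.55
position: [0.5577, -0.2306, 0.1389]
tool_rot: [-2.183, -0.003, -0.0]
force: [1.4, -10.8, 3.8]
grip_width: -0.0002
```

```bash
python3 - <<'E'
from h import *
print(bot.observe()["position"],bot.observe()["force"])
a=grab_frame("top")[95:235,330:480]; b=grab_frame("scene")[195:335,250:400]
w=np.hstack([cv2.resize(a,None,fx=2.6,fy=2.6,interpolation=cv2.INTER_CUBIC),cv2.resize(b,None,fx=2.6,fy=2.6,interpolation=cv2.INTER_CUBIC)])
cv2.imwrite("pics/e.png",w)
E
```

```text
[ 0.55771508 -0.23063642  0.13886783] [  1.44175681 -10.78912481   3.78831358]
```

View pics/e.png

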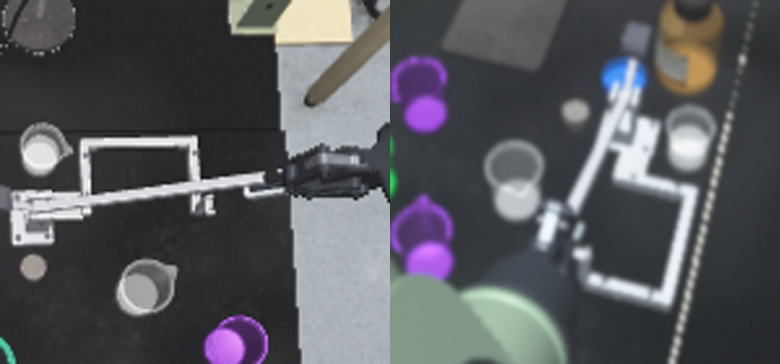

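Emit:
move_arm:
  jaw: [255,255,255]
  dp:
    - [0,0.0045,-0.006]
    - [0,0.0045,-0.006]
    - [0,0,0]
  rotation:
    - [0,0,0]
    - [0,0,0]
    - [0,0,0]

```text
clock: 5.03
position: [0.557, -0.2428, 0.1354]
tool_rot: [-2.18, 0.0, -0.001]
force: [-0.2, -0.4, -1.0]
grip_width: -0.0004
```

Emit:
move_arm:
  jaw: [255,255,255,255,255]
  dp:
    - [0,-0.0287,-0.0022]
    - [0,-0.0287,0.0005]
    - [0,-0.0286,0.0035]
    - [0,-0.0281,0.006]
    - [0,0,0]
  rotation:
    - [0,0,0]
    - [0,0,0]
    - [0,0,0]
    - [0,0,0]
    - [0,0,0]

```text
clock: 5.65
position: [0.5576, -0.1835, 0.2086]
tool_rot: [-2.181, -0.002, 0.002]
force: [-1.0, 0.3, 0.5]
grip_width: 0.0002
```

Emit:
move_arm:
  jaw: [255,255,255,255,255]
  dp:
    - [0,-0.0266,0.0118]
    - [0,-0.0266,0.0118]
    - [0,0,0]
    - [0,0,0]
    - [0,0,0]
  rotation:
    - [0,0,0]
    - [0,0,0]
    - [0,0,0]
    - [0,0,0]
    - [0,0,0]

```text
clock: 6.28
position: [0.557, -0.1457, 0.2304]
tool_rot: [-2.18, 0.001, -0.001]
force: [0.2, -0.1, -1.2]
grip_width: -0.0001
```

```bash
python3 - <<'E'
from h import *
print(bot.observe()["position"],bot.observe()["force"])
a=grab_frame("top")[95:235,330:480]; b=grab_frame("scene")[135:275,250:400]
w=np.hstack([cv2.resize(a,None,fx=2.6,fy=2.6,interpolation=cv2.INTER_CUBIC),cv2.resize(b,None,fx=2.6,fy=2.6,interpolation=cv2.INTER_CUBIC)])
cv2.imwrite("pics/f.png",w)
E
```

```text
[ 0.5570213  -0.14565927  0.23044821] [ 0.24405    -0.14801197 -1.24082332]
```

View pics/f.png

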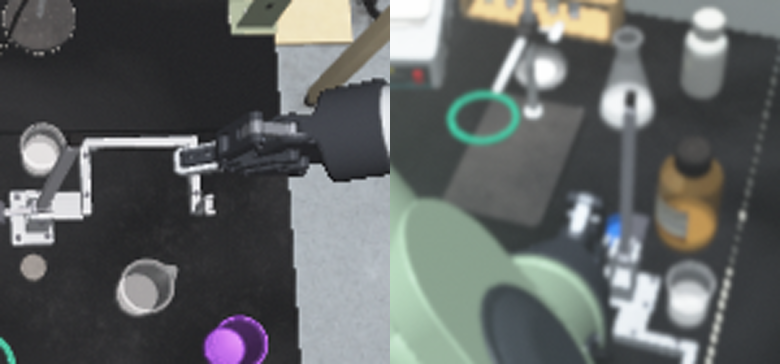

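Emit:
move_arm:
  jaw: [255,255,255,165,165,165,165,165,165,165]
  dp:
    - [0,0.0359,-0.0511]
    - [0,0.0359,-0.0511]
    - [0,0.0359,-0.0511]
    - [0,0,0]
    - [0,0,0]
    - [0,0,0]
    - [0,0,0]
    - [0,0,0]
    - [0,0,0]
    - [0,0,0]
  rotation:
    - [0,0,0]
    - [0,0,0]
    - [0,0,0]
    - [-0.051,0,0]
    - [-0.051,0,0]
    - [-0.051,0,0]
    - [-0.051,0,0]
    - [-0.051,0,0]
    - [-0.051,0,0]
    - [0,0,0]

```text
clock: 7.62
position: [0.5583, -0.2919, 0.231]
tool_rot: [3.14, -0.001, 0.005]
force: [0.9, 0.0, 0.4]
grip_width: 0.0302
```

Emit:
move_arm:
  jaw: [165,165,165,165,165,165]
  dp:
    - [-0.033,-0.0379,0.02]
    - [-0.033,-0.0379,0.02]
    - [-0.033,-0.0379,0.02]
    - [-0.033,-0.0379,0.02]
    - [-0.033,-0.0379,0.02]
    - [0,0,0]
  rotation:
    - [0,0,0]
    - [0,0,0]
    - [0,0,0]
    - [0,0,0]
    - [0,0,0]
    - [0,0,0]

```text
clock: 8.38
position: [0.4232, -0.1424, 0.1495]
tool_rot: [-3.14, 0.003, -0.0]
force: [-0.3, -0.5, 0.9]
grip_width: 0.0303
```

Emit:
move_arm:
  jaw: [165,165,165,165,165]
  dp:
    - [-0.001,0.0005,0.0405]
    - [-0.001,0.0005,0.0405]
    - [-0.001,0.0005,0.0405]
    - [-0.001,0.0005,0.0405]
    - [0,0,0]
  rotation:
    - [0,0,0]
    - [0,0,0]
    - [0,0,0]
    - [0,0,0]
    - [0,0,0]

```text
clock: 9.0
position: [0.421, -0.1457, 0.0192]
tool_rot: [-3.141, 0.004, -0.002]
force: [0.7, 0.3, 0.8]
grip_width: 0.0304
```

```bash
python3 - <<'E'
from h import *
print(bot.observe()["position"],bot.observe()["force"])
a=grab_frame("top")[135:285,310:450]; b=grab_frame("scene")[195:335,220:360]
w=np.hstack([cv2.resize(a,(390,390),interpolation=cv2.INTER_CUBIC),cv2.resize(b,(390,390),interpolation=cv2.INTER_CUBIC)])
cv2.imwrite("pics/g.png",w)
E
```

```text
[ 0.42104419 -0.14571745  0.01924132] [0.66471579 0.31284931 0.80778241]
```

View pics/g.png

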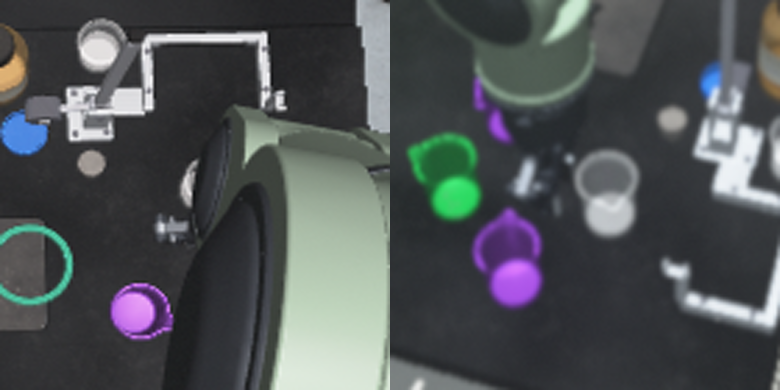

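Emit:
move_arm:
  jaw: [165,165,165,165,165,165,165,165,165,165]
  dp:
    - [0.0125,0.0005,0]
    - [0.0125,0.0005,0]
    - [0.0125,0.0005,0]
    - [0.0125,0.0005,0]
    - [0.0125,0.0005,0]
    - [0.0125,0.0005,0]
    - [0.0125,0.0005,0]
    - [0.0125,0.0005,0]
    - [0.0125,0.0005,0]
    - [0.0125,0.0005,0]
  rotation:
    - [0,0,0]
    - [0,0,0]
    - [0,0,0]
    - [0,0,0]
    - [0,0,0]
    - [0,0,0]
    - [0,0,0]
    - [0,0,0]
    - [0,0,0]
    - [0,0,0]

```text
clock: 10.35
position: [0.5226, -0.1491, 0.0208]
tool_rot: [-3.142, 0.0, -0.0]
force: [-0.9, -0.7, 1.1]
grip_width: 0.0306
```

Emit:
move_arm:
  jaw: [165,165,165,165,165,165]
  dp:
    - [0.01,0.0005,0]
    - [0.01,0.0005,0]
    - [0.01,0.0005,0]
    - [0.01,0.0005,0]
    - [0,0,0]
    - [0,0,0]
  rotation:
    - [0,0,0]
    - [0,0,0]
    - [0,0,0]
    - [0,0,0]
    - [0,0,0]
    - [0,0,0]

```text
clock: 11.1
position: [0.5537, -0.1507, 0.0207]
tool_rot: [-3.142, 0.0, -0.0]
force: [-0.5, -0.1, -0.0]
grip_width: 0.0302
```

```bash
python3 - <<'E'
from h import *
print(bot.observe()["position"],bot.observe()["force"])
a=grab_frame("top")[115:255,320:460]; b=grab_frame("scene")[195:335,260:400]
w=np.hstack([cv2.resize(a,(390,390),interpolation=cv2.INTER_CUBIC),cv2.resize(b,(390,390),interpolation=cv2.INTER_CUBIC)])
cv2.imwrite("pics/i.png",w)
E
```

```text
[ 0.55366962 -0.15070847  0.02070857] [-0.45311454 -0.12078455 -0.02229342]
```

View pics/i.png

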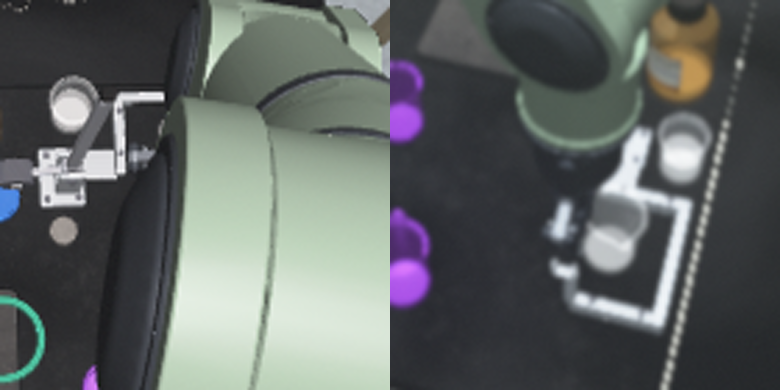

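Emit:
move_arm:
  jaw: [165,165,165,165,165]
  dp:
    - [0.005,0,0]
    - [0.005,0,0]
    - [0.005,0,0]
    - [0.004,0,0]
    - [0,0,0]
  rotation:
    - [0,0,0]
    - [0,0,0]
    - [0,0,0]
    - [0,0,0]
    - [0,0,0]

```text
clock: 11.82
position: [0.5694, -0.1507, 0.0207]
tool_rot: [-3.142, -0.0, -0.0]
force: [-0.4, 0.4, 0.1]
grip_width: 0.0303
```

```bash
python3 - <<'E'
from h import *
print(ray("scene",339,284,.003))
print(bot.observe()["position"],bot.observe()["force"])
b=grab_frame("scene")[225:325,300:400]
cv2.imwrite("pics/j.png",cv2.resize(b,(500,500),interpolation=cv2.INTER_CUBIC))
E
```

```text
[ 0.58488154 -0.14785864  0.003     ]
[ 0.56935373 -0.15065793  0.02073282] [-0.37813586  0.35221883  0.07254174]
```

View pics/j.png

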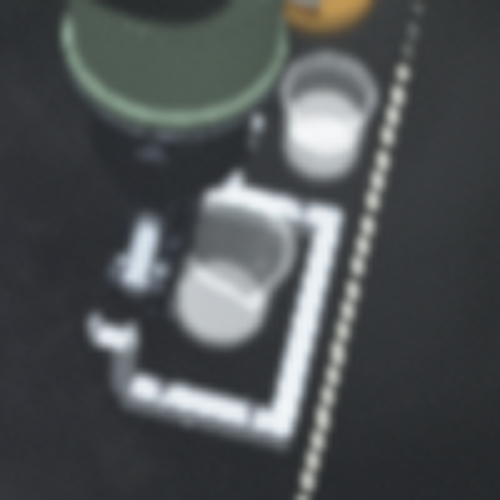

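Emit:
move_arm:
  jaw: [165,165,165,165]
  dp:
    - [0.002,0,0]
    - [0.002,0,0]
    - [0.002,0,0]
    - [0,0,0]
  rotation:
    - [0,0,0]
    - [0,0,0]
    - [0,0,0]
    - [0,0,0]

```text
clock: 12.38
position: [0.5741, -0.1507, 0.0208]
tool_rot: [-3.142, -0.0, -0.0]
force: [-1.1, 0.6, -0.1]
grip_width: 0.0304
```

Emit:
move_arm:
  jaw: [165,165,165,165]
  dp:
    - [0.002,0,0]
    - [0.002,0,0]
    - [0,0,0]
    - [0,0,0]
  rotation:
    - [0,0,0]
    - [0,0,0]
    - [0,0,0]
    - [0,0,0]

```text
clock: 12.88
position: [0.5771, -0.1507, 0.0208]
tool_rot: [-3.142, 0.0, -0.0]
force: [0.1, -0.4, 0.1]
grip_width: 0.03
```

Emit:
move_arm:
  jaw: [165,165,165,165]
  dp:
    - [0.002,0,0]
    - [0.002,0,0]
    - [0,0,0]
    - [0,0,0]
  rotation:
    - [0,0,0]
    - [0,0,0]
    - [0,0,0]
    - [0,0,0]

```text
clock: 13.38
position: [0.5803, -0.1507, 0.0207]
tool_rot: [-3.142, 0.0, -0.0]
force: [-0.4, -0.3, -0.2]
grip_width: 0.0299
```

```bash
python3 - <<'E'
from h import *
print(bot.observe()["position"],bot.observe()["force"])
b=grab_frame("scene")[225:325,300:400]
cv2.imwrite("pics/k.png",cv2.resize(b,(500,500),interpolation=cv2.INTER_CUBIC))
for p in [(215,305),(220,305),(228,308),(232,308)]: print(p,ray("scene",p[0]/5-.4+300,p[1]/5-.4+225,.003))
E
```

```text
[ 0.58029904 -0.15074204  0.02074773] [-0.44448699 -0.31850274 -0.20092059]
(215, 305) [ 0.59496973 -0.14972074  0.003     ]
(220, 305) [ 0.59744884 -0.14899103  0.003     ]
(228, 308) [ 0.60183028 -0.1495048   0.003     ]
(232, 308) [ 0.6038107  -0.14892179  0.003     ]
```

View pics/k.png

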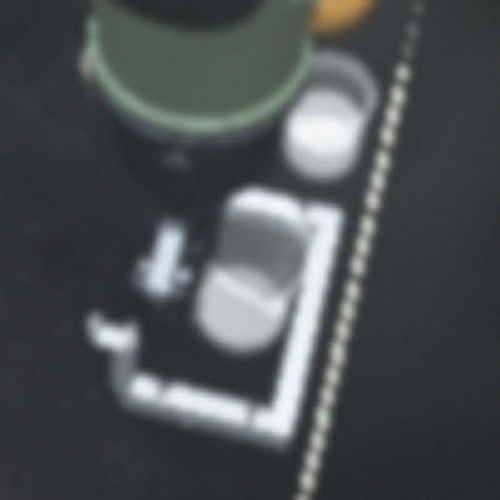

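Emit:
move_arm:
  jaw: [165,165,165,165,165,165,165,165,165]
  dp:
    - [-0.01,0,0]
    - [-0.03,0,0]
    - [-0.03,0,0]
    - [-0.03,0,0]
    - [-0.01,0,-0.06]
    - [0,0,-0.06]
    - [0,0,-0.06]
    - [0,0,-0.06]
    - [0,0,0]
  rotation:
    - [0,0,0]
    - [0,0,0]
    - [0,0,0]
    - [0,0,0]
    - [0,0,0]
    - [0,0,0]
    - [0,0,0]
    - [0,0,0]
    - [0,0,0]

```text
clock: 14.55
position: [0.4933, -0.1511, 0.216]
tool_rot: [3.141, -0.006, -0.001]
force: [-0.4, 0.5, -0.1]
grip_width: 0.0299
```

Emit:
move_arm:
  jaw: [165,165,165,165,165,165]
  dp:
    - [-0.02,0.06,0]
    - [-0.02,0.06,0]
    - [-0.02,0.06,0]
    - [-0.02,0.06,0]
    - [-0.02,0.06,0]
    - [0,0,0]
  rotation:
    - [0,0,0]
    - [0,0,0]
    - [0,0,0]
    - [0,0,0]
    - [0,0,0]
    - [0,0,0]

```text
clock: 15.3
position: [0.4094, -0.3938, 0.2117]
tool_rot: [3.141, 0.002, -0.006]
force: [-0.3, 0.6, -0.2]
grip_width: 0.0299
```

```bash
python3 - <<'E'
from h import *
print(bot.observe()["position"],bot.observe()["force"])
a=grab_frame("top")[115:255,290:430]; b=grab_frame("scene")[155:295,260:400]
w=np.hstack([cv2.resize(a,(390,390),interpolation=cv2.INTER_CUBIC),cv2.resize(b,(390,390),interpolation=cv2.INTER_CUBIC)])
cv2.imwrite("pics/l.png",w)
E
```

```text
[ 0.40937467 -0.39379711  0.21167175] [-0.25261485  0.63116588 -0.20208569]
```

```bash
python3 - <<'E'
from h import *
a0=cv2.imread("pics/top0.png"); a=grab_frame("top"); s=grab_frame("scene"); s0=cv2.imread("pics/scene0.png")
for n,i0,i in(("top",a0,a),("scene",s0,s)):
    # kerb interior polygon on the bench
    poly=np.array([proj(n,p) for p in [(.565,-.105,0.003),(.632,-.105,.003),(.632,-.2,.003),(.565,-.2,.003)]]).astype(np.int32)
    m=np.zeros(i.shape[:2],np.uint8);cv2.fillPoly(m,[poly],255)
    g=cv2.cvtColor(i,cv2.COLOR_BGR2GRAY); 
    for th in(90,120):
        b=((g>th)&(m>0)).astype(np.uint8); k,l,st,c=cv2.connectedComponentsWithStats(b)
        j=1+np.argmax(st[1:,4]); print(n,th,st[j],ray(n,*c[j],.003))
    for p in [(.4725,-.1445),(.606,-.151)]:
        print(n,p,proj(n,(*p,.003)))
u,v=proj("top",(.556,-.23,.076)).astype(int); print("bar spot before/after",a0[v,u],a[v,u])
# bystanders: change between start and end images
d=cv2.absdiff(a0,a).max(2)
for nm,(u,v) in dict(small=(346,152),amber=(308,160),stopper=(343,198),cap=(318,186),flask=(249,202),white=(220,172),pR=(419,228),pL=(361,255),gr=(397,262)).items():
    print(nm,np.round(np.mean(d[v-7:v+8,u-7:u+8]>25),3),end="; ")
b=a[118:218,338:418]; g=cv2.cvtColor(b,cv2.COLOR_BGR2GRAY)
print(); print("\n".join("".join(f"{x//10:3d}" for x in r) for r in g[25:62:2,20:72:2]))
E
```

```text
top 90 [375 153  23  17 278] [ 0.61268569 -0.1579045   0.003     ]
top 120 [376 153  22  17 209] [ 0.60994508 -0.15529881  0.003     ]
top (0.4725, -0.1445) [382.10377258 208.28329796]
top (0.606, -0.151) [382.51589421 162.6466333 ]
scene 90 [337 269  24  27 478] [ 0.60404732 -0.13503435  0.003     ]
scene 120 [337 269  23  26 304] [ 0.60564571 -0.14247561  0.003     ]
scene (0.4725, -0.1445) [298.39893657 272.27745636]
scene (0.606, -0.151) [346.63363354 287.10857774]
bar spot before/after [220 215 218] [47 44 45]
small 0.04; amber 0.004; stopper 0.0; cap 0.116; flask 0.0; white 0.0; pR 0.0; pL 0.0; gr 0.0; 
  5  5  4  5  5  4  4  4  4  4  4  4  4  4  4  4  4  4  4  4  4  4  4  3  3  3
  4  3  3  3  3  3  3  3  3  3  3  3  3  3  3  3  3  3  3  3  3  3  3  3  3  3
  5  4  3  5  5  5  5  4  5  5  5  5 15 16 16 16 17  8  8 12 12 12 13 19  4  3
  4  5 17 22 22 22 22 22 22 22 22 23 21 20 20 20 21 23 23 24 23 23 23 22  4  4
  7  8 22 16 16 13 11 11 11 10 17 12 11 11 11 11 11 12 15 17 17 13 11 22  3  3
 10 11 18  9  6  4  4  4  4  6 14  9  9  9  9  9  9 10 11 13  6  4 10 13  8  3
 10 10 14
[... 317 characters left out ...]
18  4  4  4  4  5 17 17 21 19 16 16 16 15 13  9  4  4  3  8 22 22  3
  5  7 22 23  4  5  4  4  4 13 17 17 18 21 22 22 16  7  4  4  4  3  7 22 22  3
  5  6 22 22  5  5  5  5  5  7 16 17 17 18 17 17  4  4  4  4  4  4  6 22 22  4
 21 21 20 17  5  5  4  5  4  4  6 11 13 13 11  4  4  3  4  4  4  4  6 14 14  4
 22 21 22 22  5  4  4  4  4  4  4  4  4  4  4  3  3  3  4  4  4  3  5 23 22 12
 22 21 22 22  5  5  4  4  4  4  4  4  4  4  4  3  3  3  4  4  4  4  5 23 10  9
 22 22 22 22  5  5  4  4  4  4  4  4  4  3  3  3  3  3  4  4  4  4  4 22  9 11
 22 22 15 13  4  4  4  4  4  4  4  3  3  4  3  3  3  4  4  3  4  4  4  6  8  5
 11 11  5  4  4  4  4  4  4  4  4  3  3  3  4  3  3  3  4  4  4  4  4  4  4  4
```

```bash
python3 -c "
from workcell import workorder
print(workorder.job_done())"
```

```text
the job is handed in; nothing more can be done
None
```

I raised the barrier arm and pushed the beaker into the bay against the back stop, then handed the job in. The robot clock read about 15 s, and no verdict is reported back.

- **Barrier arm:** I pushed it up from its free end with closed, tilted fingers until it swung onto its stop. In the last picture after the push it stands raised, clear of the gripper. In the final frame the spot where the lowered bar had been shows bare bench.
- **Beaker:** I pushed it in with the half-open jaws as a cradle. It stands about 50–53 mm inside the mouth, near the middle line. No clear contact force with the back stop showed, so "against the stop" rests on the pictures. The final top and scene estimates ranged over 0.604–0.613 m in x and −0.135 to −0.158 m in y, against a target near (0.606, −0.151).
- **Bystanders and look-alikes:** Comparing the top view before and after shows no sign of movement. There were small changes at the cap (12% of the patch) and the small beaker (4%). I put these down to the swung counterweight.
- **One rough moment:** the bar's end pressed on the finger with about 11 N partway up. I backed off 12 mm before going on.
- **A check that failed:** the last check picture was refused because I had reached the 12-picture limit. The final check was therefore by pixel values only.

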